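Pry open the incubator cover and sheathe the spatula

TASK

Lever open the stiff cover of the small bench incubator with the spatula: feel for the yellow ledge with the blade, work it into the gap above the ledge, pry the cover up and swing it until it stands upright, without forcing it. Touch the incubator only with the spatula, never with the gripper, and leave the sample cups and reagent jar alone. Then slide the spatula's blade fully home into its blue holder and let go, leaving the cover open.

Things in the scene. Friction and masses are not known exactly. Their poses are not given: they have to be found in the camera images.
- spatula: Lab spatula lying flat, 190 mm, 120 g: black handle with red rear band (x -100 to 0, 16 wide, z 0 to 20 mm) and steel blade at the handle's mid-height (x 0 to 90, 22 wide, 2.5 thick, z 8.75 to 11.25 mm). Origin: on the handle's underside, under its front face. x points along the blade to its tip, z up.
- spatula_grip (a point): Point in the middle of the handle's section, 30 mm behind its front face, near the centre of mass: a good place to grip across the 16 mm width. 120 mm behind the tip.
- spatula_tip (a point): Middle of the blade's front edge, at mid-thickness.
- incubator: White bench incubator, 140 deep (x), 150 mm wide (y), fixed. Origin: centre of its underside, on the bench; own -x is its front. Its housing (with ledge, gap and cover) stands h = 0 to 12 mm higher on levelling legs; no reading tells h: feel for it. A yellow ledge 60 mm wide stands out from the middle of the front, x -95 to -70, flat top 64.5 mm + h above the bench.
- pry_gap (a point): Below (by h) the middle of the gap's sill: incubator x -70, y 0, z 64.5 mm. The gap is 60 mm wide, 5.5 mm high, from the ledge's top (64.5 + h) to the shut cover's underside (70 + h); the front wall behind the ledge, 10 mm thick, is level with the ledge. Behind the wall is open space 120 mm long, down to 52 mm + h. Beside the gap the front is closed.
- cover (a joint): Angle of the dark blue cover: 0 shut, 1.57 upright, 1.75 its stop. A plate 8 mm thick, 134 long, 150 wide, yellow mark at the front edge, which overhangs the ledge by 4 mm (front edge at incubator x -74). Hinge axis along incubator y at x +60, z 70 mm + h (level with the underside). Stiff (3 to 6 N at the front edge); stays where it is left near upright.
- holder: Fixed spatula holder: grey base plate, x -103 to 97, 60 wide, 6 mm thick, with a blue flat sheath over x 0 to 85, 45 wide, top at 25 mm. Origin: on the bench under the sheath's mouth; x points into the sheath. The slot is 27 wide and 10 mm high (11 to 21 mm above the bench), open at both ends.
- holder_mouth (a point): Centre of the slot's mouth, 16 mm above the bench. Fully home, the spatula's handle lies on the base plate (underside 6 mm, blade 16 mm above the bench), its front face against the mouth, tip at holder x 90 mm.
- cup_a: Sample cup with a red lid, 54 mm across, 66 mm high, 90 g; bystander. Origin: centre of its underside.
- cup_b: Second such sample cup; bystander.
- reagent_jar: White reagent jar with a blue cap, 68 mm across, 75 mm high, 250 g; bystander. Origin: centre of its underside.
There are look-alikes about, which are no part of the job. Of the things that look like the incubator, the middle-sized one is meant.

How it is judged:
By the outcome, as a careful person would: the job done as asked, in the order asked, and still so for the second after the job is handed in, with the robot touching nothing.
It also fails if it takes over 58 s, if anything falls off the work surface, if the arm or the gripper's body presses on something with over 40 N, if the wrist force passes 120 N, or if a joint passes its speed limit or range.

ROBOT

A 7-joint arm with a two-finger parallel gripper is mounted at the origin on the work surface. World frame = base frame: x ahead of the robot, y to its left, z up, the work surface at z = 0. Lengths are in m, angles in rad, forces in N, time in s.
With the tool pointing down it reaches from about 0.4 to 0.85 m from the base axis. Payload 10.4 kg.
Tool frame: the origin (TCP) lies between the finger pads; the fingertips stand manip.tip_extent ahead of it and the grasp point (between the pads) lies 6 mm ahead of it (manip.tip_extent is the distance from the TCP to the fingertips, in m); z points along the fingers, y is the line along which they close (so a half turn about z gives the same grasp; the last joint's range is limited). The gripper opens to 85 mm and grips with 20 to 120 N. Pads are 22 mm wide; open, the fingers measure 114 mm over their backs; the gripper's body (76 mm by 85 mm) begins 54 mm behind the grasp point. The pads swing forward as they close: fully open they stand 13 mm farther back than shut.
Start: joints at [-1.191, 0.332, -0.065, 1.46, 0.022, 1.35, -0.088], TCP at [0.245, 0.575, 0.229] pointing down, gripper open.
Joint ranges: [-2.6, 2.6], [-0.5, 2.12], [-1.47, 1.34], [0.16, 2.42], [-1.27, 4.41], [0.06, 2.06], [-2.6, 2.6]. Speed limits (rad/s): [2.22, 2.22, 2.79, 2.79, 3.14, 3.14, 3.14].

INTERFACE

Orientations are given as a unit quaternion [x, y, z, w].
In Python, from workcell import get_obs, optics, workorder, manip gives the robot as it stands.
- The arm moves only by the tool jog_arm, never from a script. Its argument "increments" is a list of rows, each a list of 7 numbers: the shift along the tool's x, y, z in m, then the turn, a rotation vector about the tool's x, y, z in rad, then the opening, from -1 (shut) to 1 (fully open). A call has 1 to 5 rows; each row is the pose to reach, as a shift and turn from the pose commanded when the call began, along the tool's axes at that moment; what a row does not reach only later rows make up. A row lasts 1/12 s, in which the tool goes at most 41.7 mm and 7.16 degrees, less where a joint would pass 70% of its speed; a pose out of reach is approached as far as the arm can. A call with a gripper value outside its range is refused whole. The fingers move at their own pace and stop on an object; "grip_force" is the grip in N (left out, the last holds). Time passes only in rows, so rows that repeat a pose let the fingers close. It gives the time, the measured TCP pose, the force, the opening and the grip force at its end, in the units of the state.
- get_obs(): the state, without advancing time (a new reading comes with each control period).
- optics.camera(name): name is "scene" or "top" or "wrist"; returns a dict with "color" (480x640x3 uint8, red, green, blue), "depth" (480x640 float32, m along the optical axis (not along the pixel's ray), 0 where there is no reading), "K" (3x3 intrinsics, pixels), "R" (3x3) and "t" (3): a world point X has camera coordinates R X + t. Camera axes: x right, y down, z forward; pixel columns grow to the right and rows downward; lengths in m; the calibration is good to about 2 mm. A picture is of the moment at which its call begins.
- workorder.hand_in(): hands the job in; it is judged then, once.
The state is a dict: "clock": time; "joint_pos": joint angles; "joint_velocities": joint speeds; "tau": joint torques, N m; "position": TCP position; "ee_rot": TCP orientation; "ft_force": force on the tool from outside, world axes, zero at the start; "torque": the same for the moment, N m; "grip_width": opening from 0.0 (shut) to 1.0 (fully open); "grasp_force": force on a finger pad.
Only numpy, scipy, OpenCV 4.12 (cv2) and the standard library are available. Lean on these libraries where they do the work, as an engineer would, in place of code of your own. Each camera call takes 0.05 s, during which the arm holds its last target. There are 200 camera calls.

## Working session

There is one attempt and no reset: what is moved stays moved. The work goes in short steps, Python scripts to look and compute and a tool call to move; the robot and the scene stay as the last step left them, time stands still between calls to the robot, and variables do not carry over. Pictures are saved under pics/ and viewed, at most 10 in all, crops included, and the job is handed in when it is done.

Besides the shell and the picture viewer there is one more tool, called as a command line: name --pt "numbers of a row" for each row, then --argument value for the rest. jog_arm: Moves the arm, as the interface text tells. Its arguments: {"type":"object","properties":{"increments":{"type":"array"},"grip_force":{"type":"number"}},"required":["increments"]}

```bash
mkdir -p pics; ls
python3 - <<'E'
from workcell import get_obs, optics, workorder, manip
import cv2,numpy as np
o=get_obs();print({k:np.round(v,3).tolist() for k,v in o.items()});print(manip.tip_extent)
for n in("scene","top"):
    c=optics.camera(n);cv2.imwrite(f"pics/{n}.png",c["color"][:,:,::-1]);np.savez(f"{n}.npz",**c)
    print(n,c["K"].tolist(),c["R"].tolist(),c["t"])
E
```

```text
pics
{'clock': 0.0, 'joint_pos': [-1.191, 0.333, -0.065, 1.461, 0.022, 1.35, -0.088], 'joint_velocities': [-0.002, -0.001, 0.001, -0.0, -0.0, 0.002, 0.0], 'tau': [-0.0, -62.543, 0.049, -39.161, 0.016, 0.01, -0.0], 'position': [0.245, 0.575, 0.229], 'ee_rot': [0.2, 0.98, -0.001, -0.0], 'ft_force': [-0.201, 1.071, -0.726], 'torque': [0.031, 0.006, 0.082], 'grasp_force': 0.0, 'grip_width': 0.997}
0.025
scene [[575.5869600705536, 0.0, 325.9107570127382], [0.0, 575.5869600705536, 232.87194962784224], [0.0, 0.0, 1.0]] [[0.300175767712277, 0.9537985083719606, -0.012763773179108496], [0.7357515777691434, -0.2400275991773829, -0.6332901131735422], [-0.6070948231442609, 0.18070737965164627, -0.7738092262637312]] [-0.16078807 -0.33726599  1.5107295 ]
top [[593.8379630840726, 0.0, 307.04897493165754], [0.0, 593.8379630840726, 228.1701151600944], [0.0, 0.0, 1.0]] [[0.004517551528438806, -0.9997909320037193, 0.019942016230121623], [-0.9994590857045501, -0.0051638796343325185, -0.03247876767592552], [0.032574955576524116, -0.019784504801906484, -0.9992734588884721]] [0.01066539 0.5067637  1.14927054]
```

View pics/scene.png

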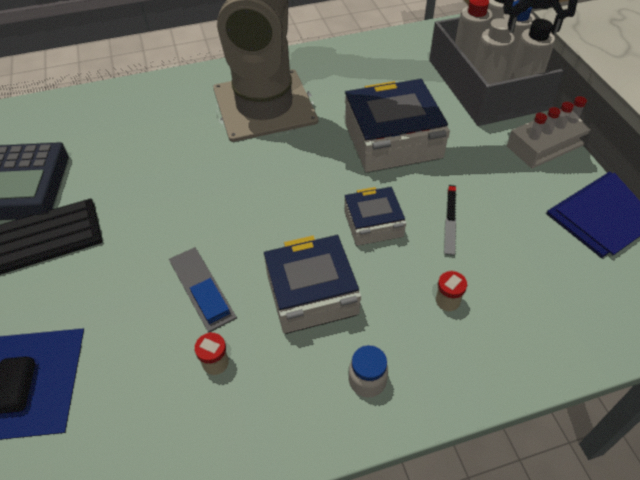

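View pics/top.png

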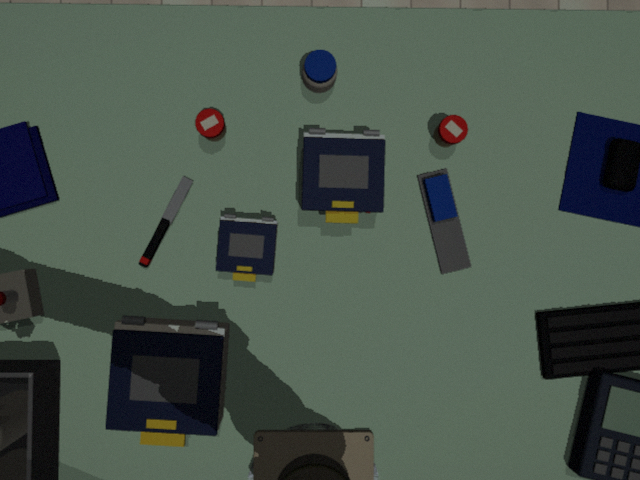

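The top view shows the spatula at (165,222), blade pointing up and to the right. The middle-sized incubator is at (342,170) with its ledge at (342,216), facing the robot. The holder runs from (432,172) to (455,270), and its mouth is near (442,218), also facing the robot. The cups are at (210,124) and (453,129), and the jar is at (320,68).

```bash
cat > h.py <<'E'
import numpy as np, cv2
from scipy.spatial.transform import Rotation as Ro
def ray(c,px,z):
    px=np.atleast_2d(px).astype(float); K,R,t=c["K"],c["R"],c["t"]
    d=(np.c_[px,np.ones(len(px))]@np.linalg.inv(K).T)@R; o=-R.T@t
    return o+d*((z-o[2])/d[:,2])[:,None]
def cloud(c):
    v,u=np.mgrid[:480,:640]; K,R,t=c["K"],c["R"],c["t"]; d=c["depth"]
    p=np.dstack([(u-K[0,2])/K[0,0]*d,(v-K[1,2])/K[1,1]*d,d])
    return (p-t)@R
def mask(c,roi,f):
    m=np.zeros((480,640),np.uint8); x0,y0,x1,y1=roi
    hsv=cv2.cvtColor(c["color"],cv2.COLOR_RGB2HSV).astype(int)
    m[y0:y1,x0:x1]=(f(hsv[...,0],hsv[...,1],hsv[...,2])[y0:y1,x0:x1])*255
    n,l,s,_=cv2.connectedComponentsWithStats(m)
    return l==1+np.argmax(s[1:,4])
def rect(c,m,z):
    v,u=np.nonzero(m); p=ray(c,np.c_[u,v],z)[:,:2]
    (ctr,wh,a)=cv2.minAreaRect((p*1000).astype(np.float32))
    return np.round(ctr,1),np.round(wh,1),round(a,2),len(v)
E
python3 - <<'E'
from h import *
c=dict(np.load("top.npz")); P=cloud(c)
hsv=cv2.cvtColor(c["color"],cv2.COLOR_RGB2HSV)
for p in[(342,205),(342,217),(342,140),(320,200),(440,195),(450,250),(180,190),(155,243),(146,262),(250,100)]:
    print(p,hsv[p[1],p[0]],np.round(P[p[1],p[0]]*1000,1))
blue=lambda h,s,v:(abs(h-115)<15)&(s>120)
yel=lambda h,s,v:(abs(h-24)<8)&(s>150)&(v>90)
m=mask(c,(290,115,400,230),blue); z=np.median(P[m][:,2]);print("cover z",z,"rect",rect(c,m,z))
m=mask(c,(320,209,365,230),yel);z=np.median(P[m][:,2]);print("ledge z",z,rect(c,m,z))
m=mask(c,(330,198,360,208),yel);print("mark",rect(c,m,z+.013))
m=mask(c,(410,165,465,230),blue);z=np.median(P[m][:,2]);print("sheath",z,rect(c,m,.025))
for n,f in(("handle",lambda h,s,v:(v<45)),("red",lambda h,s,v:((h<8)|(h>172))&(s>150)),("blade",lambda h,s,v:(s<40)&(v>60))):
    m=mask(c,(130,165,205,275),f);print(n,np.median(P[m][:,2]),rect(c,m,.02 if n!="blade" else .011))
m=mask(c,(405,160,480,280),lambda h,s,v:(s<40)&(v>40));print("base",rect(c,m,.006))
E
```

```text
(342, 205) [ 26 186 119] [547.  -49.1  82.4]
(342, 217) [ 26 185 121] [525.4 -49.7  75.8]
(342, 140) [111 137  39] [666.2 -48.7  84. ]
(320, 200) [112 121  38] [555.6  -8.7  85.9]
(440, 195) [111 216  79] [ 571.6 -243.3   24.8]
(450, 250) [60  9 60] [ 465.4 -268.     3.3]
(180, 190) [105   6  79] [579.9 260.9   6.5]
(155, 243) [120  77  10] [476.3 304.3  22.3]
(146, 262) [  1 212 107] [439.8 322.1  17.8]
(250, 100) [ 62  39 110] [760.6 127.   -4.9]
cover z 0.08410830751798383 rect (array([603.4, -50.6]), array([147.7, 131.5]), 88.54, 2185)
ledge z 0.07049741265319621 (array([525.9, -49.2]), array([57.9, 19.9]), 88.42, 344)
mark (array([548.8, -50. ]), array([11. , 38.4]), 0.34, 127)
sheath 0.025049125253452202 (array([ 567.1, -242.5]), array([85.5, 49.1]), 13.97, 1107)
handle 0.01945629385149511 (array([477.4, 305.9]), array([19. , 99.9]), 63.36, 447)
red 0.019735394252813915 (array([443.3, 323.7]), array([17.2, 14.5]), 63.68, 72)
blade 0.0003039547396300167 (array([522.2, 284.5]), array([211.9, 143. ]), 0.58, 4647)
base (array([ 525.7, -252.1]), array([146.4, 234.6]), 89.95, 5797)
```

```bash
cat >> h.py <<'E'
def Rdown(yaw): # tool down, tool x along heading yaw (deg), tool y = heading-90
    c,s=np.cos(np.radians(yaw)),np.sin(np.radians(yaw))
    return np.array([[c,s,0],[s,-c,0],[0,0,-1.]])
def delta(p,R,pt,Rt):
    return np.round(R.T@(np.array(pt)-p),4), np.round(Ro.from_matrix(R.T@Rt).as_rotvec(),4)
E
python3 - <<'E'
from h import *; from workcell import get_obs
for n,rb,rh in(("top",(160,165,205,230),(405,160,480,280)),("scene",(435,215,465,260),(160,240,245,335))):
    c=dict(np.load(n+".npz"))
    m=mask(c,rb,lambda h,s,v:(s<25)&(v>50));print(n,"blade",rect(c,m,.0112))
    m=mask(c,rh,lambda h,s,v:(s<30)&(v>30));print("base",rect(c,m,.006))
    if n=="scene":
        m=mask(c,(440,180,465,225),lambda h,s,v:(v<45)|((s>150)&((h<8)|(h>170))));print("handle",rect(c,m,.02))
        m=mask(c,rh,lambda h,s,v:(abs(h-112)<12)&(s>180)); print("sheath",rect(c,m,.025))
        m=mask(c,(280,232,320,254),lambda h,s,v:(abs(h-24)<8)&(s>150)&(v>90)); print("ledge",rect(c,m,.0705))
o=get_obs();R=Ro.from_quat(o["ee_rot"]).as_matrix()
print(delta(o["position"],R,[.4953,.2969,.028],Rdown(153.3)))
E
```

```text
top blade (array([560.5, 266.4]), array([22.5, 95.2]), 63.17, 539)
base (array([ 523.2, -255.2]), array([200.6,  61.8]), 13.99, 1919)
scene blade (array([563.7, 263.2]), array([ 22.7, 100.8]), 64.46, 401)
base (array([ 525.1, -253.7]), array([211.1,  69.1]), 13.05, 1639)
handle (array([483.1, 303.4]), array([14.9, 99.7]), 63.06, 220)
sheath (array([ 574.3, -244.6]), array([91.4, 42.2]), 14.01, 833)
ledge (array([523.3, -50.6]), array([57.6,  9.5]), 88.51, 115)
(array([-0.3392, -0.1571,  0.2009]), array([-0.0013,  0.0001,  0.0632]))
```

jog_arm --pt "-0.17 -0.078 0.06 0 0 0.056 1" --pt "-0.17 -0.078 0.06 0 0 0.056 1" --pt "-0.17 -0.078 0.06 0 0 0.056 1" --pt "-0.17 -0.078 0.06 0 0 0.056 1" --pt "-0.17 -0.078 0.06 0 0 0.056 1"

```text
clock: 0.52
position: [0.3731, 0.4329, 0.168]
ee_rot: [0.229, 0.973, -0.001, 0.0]
ft_force: [0.2, -0.2, 0.2]
grip_width: 0.995
grasp_force: 0.0
```

```bash
cat > to.py <<'E'
import sys; from h import *; from workcell import get_obs
def to(pt,yaw):
    o=get_obs();R=Ro.from_quat(o["ee_rot"]).as_matrix()
    print("t",round(o["clock"],2),"pos",np.round(o["position"]*1000,1),"F",np.round(o["ft_force"],1),"w",round(float(o["grip_width"]),3),"gf",o["grasp_force"])
    print(delta(o["position"],R,pt,Rdown(yaw)))
if __name__=="__main__": a=[float(x) for x in sys.argv[1:]]; to(a[:3],a[3])
E
python3 to.py .4949 .2976 .08 153.7
```

```text
t 0.52 pos [373.1 432.9 168. ] F [ 0.2 -0.2  0.2] w 0.995 gf 0.0
(array([-0.1692, -0.0667,  0.0883]), array([-0.0018,  0.0008, -0.0027]))
```

jog_arm --pt "-0.169 -0.067 0.05 0 0 0 1" --pt "-0.169 -0.067 0.05 0 0 0 1" --pt "-0.169 -0.067 0.05 0 0 0 1" --pt "-0.169 -0.067 0.05 0 0 0 1" --pt "-0.169 -0.067 0.05 0 0 0 1"

```text
clock: 0.93
position: [0.4953, 0.2963, 0.1179]
ee_rot: [0.23, 0.973, -0.001, 0.0]
ft_force: [1.1, -0.7, 0.5]
grip_width: 1.0
grasp_force: 0.0
```

jog_arm --pt "0 0 0.0 0 0 0 1" --pt "0 0 0 0 0 0 1"

```text
clock: 1.1
position: [0.4931, 0.3002, 0.1187]
ee_rot: [0.229, 0.973, -0.001, -0.0]
ft_force: [-1.6, 0.4, -0.9]
grip_width: 0.996
grasp_force: 0.0
```

```bash
python3 to.py .4949 .2976 .028 153.7
python3 - <<'E'
from h import *; from workcell import optics
c=optics.camera("wrist");cv2.imwrite("pics/w1.png",c["color"][:,:,::-1]);np.savez("w1.npz",**c)
E
```

```text
t 1.1 pos [493.1 300.2 118.7] F [-1.6  0.4 -0.9] w 0.996 gf 0.0
(array([-0.0028, -0.0014,  0.0907]), array([-0.0014, -0.0004, -0.0027]))
```

View pics/w1.png

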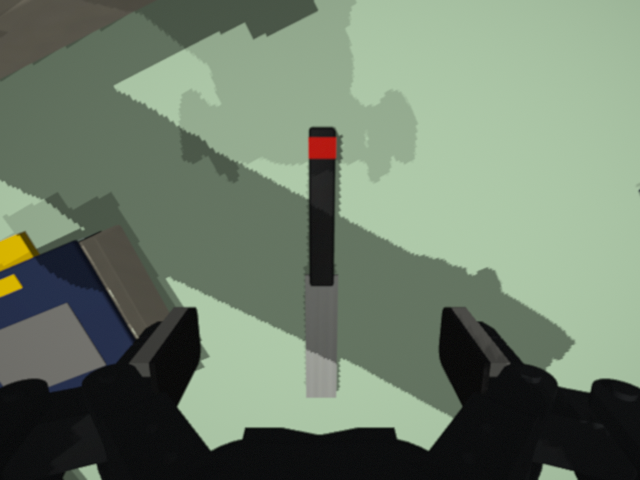

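The wrist view shows the spatula almost straight up the image: the handle runs from (322,127) to (322,285) and the blade ends at about (321,397), midway between the fingers.

Run:
```python
from h import *; from workcell import get_obs
c=dict(np.load("w1.npz"))
m=mask(c,(295,120,345,300),lambda h,s,v:(v<60)|((s>150)&((h<8)|(h>170))))
v,u=np.nonzero(m)
def mid(r): s=u[v==r]; return [np.median(s),r],s.min(),s.max()
for r in(135,170,210,250,275):print(mid(r))
q=np.polyfit(*zip(*[(r,np.mean(u[v==r])) for r in range(165,280)]),1)
f=ray(c,[[q[0]*285.5+q[1],285.5],[q[0]*165+q[1],165]],.02)*1000
rear=ray(c,[[321,127.5]],.02)*1000
d=f[0]-f[1];yaw=np.degrees(np.arctan2(d[1],d[0]));print("front",f[0],"yaw",yaw,"rear",rear)
g=f[0]-30*d/np.linalg.norm(d);print("grip",g, "len",np.linalg.norm(f[0]-rear))
m=mask(c,(295,290,345,400),lambda h,s,v:(s<45)&(v>75));v,u=np.nonzero(m);t=ray(c,[[np.mean(u[(v>380)&(v<392)]),397]],.0112)*1000;print("tip",t)
e=t[0]-g;print("yaw grip-tip",np.degrees(np.arctan2(e[1],e[0])),np.linalg.norm(e[:2]))
from to import to
to([g[0]/1e3,g[1]/1e3,.028],180+yaw)
```

```text
([np.float64(322.5), 135], np.int64(310), np.int64(335))
([np.float64(322.0), 170], np.int64(310), np.int64(334))
([np.float64(321.0), 210], np.int64(309), np.int64(333))
([np.float64(321.0), 250], np.int64(309), np.int64(333))
([np.float64(321.0), 275], np.int64(309), np.int64(333))
front [520.78954573 287.67823047  20.        ] yaw -26.950929564579805 rear [[432.95117327 331.47508688  20.        ]]
grip [494.04769533 301.27504764  20.        ] len 98.15163935705114
tip [[601.85721952 246.52030191  11.2       ]]
yaw grip-tip -26.925291957691442 120.91722659061352
t 1.15 pos [492.3 301.9 119.1] F [-0.3  0.7  0.5] w 1.001 gf 0.0
(array([-0.0019,  0.0002,  0.0911]), array([-0.0003, -0.0007,  0.0113]))
```

jog_arm --pt "-0.002 0 0.04 0 0 0.011 1" --pt "-0.002 0 0.07 0 0 0.011 1" --pt "-0.002 0 0.085 0 0 0.011 0.3" --pt "-0.002 0 0.09 0 0 0.011 0" --pt "-0.002 0 0.09 0 0 0.011 -0.4" --grip_force 60

```text
clock: 1.57
position: [0.493, 0.3018, 0.0285]
ee_rot: [0.232, 0.973, -0.001, -0.001]
ft_force: [0.0, -0.4, 0.8]
grip_width: 0.602
grasp_force: 0.0
```

```bash
python3 to.py .494 .3013 .028 153.1
```

```text
t 1.57 pos [493.  301.8  28.5] F [ 0.  -0.4  0.8] w 0.602 gf 0.0
(array([-0.0011, -0.    ,  0.0005]), array([-0.0015, -0.0014,  0.0019]))
```

jog_arm --pt "-0.001 0 0.001 0 0 0 -0.7" --pt "-0.001 0 0.001 0 0 0 -0.9" --pt "-0.001 0 0.001 0 0 0 -1" --pt "-0.001 0 0.001 0 0 0 -1" --pt "-0.001 0 0.001 0 0 0 -1" --grip_force 110

```text
clock: 1.98
position: [0.4957, 0.3007, 0.0292]
ee_rot: [0.233, 0.973, 0.001, 0.0]
ft_force: [0.1, 0.6, -0.4]
grip_width: -0.003
grasp_force: 0.0
```

jog_arm --pt "0 0 0 0 0 0 -1" --pt "0 0 0 0 0 0 -1" --pt "0 0 0 0 0 0 -1"

```text
clock: 2.23
position: [0.4954, 0.3004, 0.0285]
ee_rot: [0.233, 0.973, 0.0, 0.0]
ft_force: [0.4, 0.0, -0.8]
grip_width: -0.001
grasp_force: 0.0
```

Run:
```python
from h import *; from workcell import optics
a=[]
for n in("wrist","top"):
    c=optics.camera(n);np.savez(n[0]+"2.npz",**c);i=c["color"][:,:,::-1]
    a.append(cv2.resize(i if n=="wrist" else cv2.resize(i[130:310,90:330],(640,480)),(400,300)))
cv2.imwrite("pics/w2.png",np.hstack(a))
```

```text
(no output)
```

View pics/w2.png

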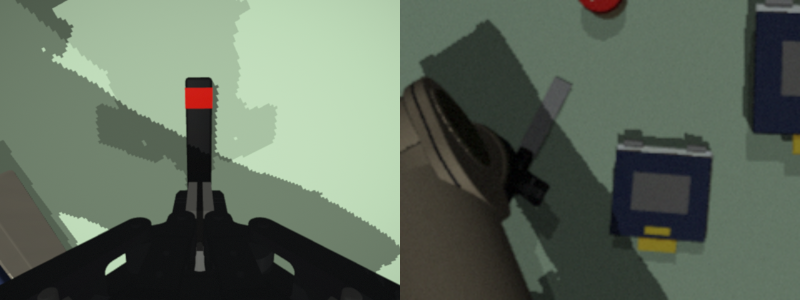

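Both fingers appear shut over the front of the handle (wrist half, near (200,185)), and the spatula looks undisturbed. I'll check heights and positions from the depth image.

Run:
```python
from h import *; from workcell import get_obs,manip
o=get_obs();print({k:np.round(v,4).tolist() for k,v in o.items()}); print(manip, [x for x in dir(manip) if x[0]!='_'])
c=dict(np.load("w2.npz"));P=cloud(c)*1000
for r in range(120,450,15): print(r,[np.round(P[r,x],0).tolist() for x in(308,320,333)])
# tip of blade in top view
c=dict(np.load("t2.npz"));m=mask(c,(245,170,275,210) if 0 else (160,165,205,230),lambda h,s,v:(s<25)&(v>50));print(rect(c,m,.0112))
c=dict(np.load("w2.npz"));m=mask(c,(280,110,360,175),lambda h,s,v:((s>150)&((h<8)|(h>170))));print("red now",rect(c,m,.02))
c=dict(np.load("w1.npz"));m=mask(c,(280,110,360,175),lambda h,s,v:((s>150)&((h<8)|(h>170))));print("red before",rect(c,m,.02))
```

```text
{'clock': 2.3333, 'joint_pos': [-0.7284, 0.4259, 0.1264, 1.7937, -0.0652, 0.926, 0.5269], 'joint_velocities': [0.0006, -0.0006, -0.0012, -0.001, -0.0012, -0.0004, -0.001], 'tau': [0.0011, -60.9107, 3.1633, -32.0496, 0.0133, 0.0025, -0.0003], 'position': [0.4954, 0.3003, 0.0284], 'ee_rot': [0.2328, 0.9725, 0.0, -0.0], 'ft_force': [0.8118, -0.3515, -0.4012], 'torque': [0.043, 0.0253, 0.0235], 'grasp_force': 0.0, 'grip_width': -0.0022}
<Robot object at 0x7f837a1c4050> ['MotionError', 'tip_extent']
120 [[430.0, 329.0, 1.0], [432.0, 333.0, -1.0], [434.0, 338.0, -1.0]]
135 [[435.0, 327.0, 18.0], [437.0, 331.0, 19.0], [439.0, 335.0, 20.0]]
150 [[440.0, 324.0, 19.0], [442.0, 328.0, 19.0], [444.0, 333.0, 21.0]]
165 [[445.0, 322.0, 19.0], [447.0, 326.0, 19.0], [449.0, 330.0, 20.0]]
180 [[449.0, 319.0, 20.0], [452.0, 323.0, 20.0], [454.0, 328.0, 19.0]]
195 [[454.0, 317.0, 21.0], [457.0, 321.0, 19.0], [459.0, 325.0, 20.0]]
210 [[460.0, 314.0, 20.0], [462.0, 318.0, 19.0], [464.0, 323.0, 19.0]]
225 [[465.0, 311.0, 19.0], [467.0, 315.0, 20.0], [469.0, 320.0, 20.0]]
240 [[470.0, 309.0, 20.0], [
[... 459 characters left out ...]
0, 63.0]]
345 [[484.0, 303.0, 74.0], [489.0, 304.0, 68.0], [487.0, 309.0, 74.0]]
360 [[484.0, 303.0, 82.0], [492.0, 303.0, 69.0], [487.0, 309.0, 81.0]]
375 [[486.0, 302.0, 85.0], [497.0, 300.0, 68.0], [487.0, 309.0, 88.0]]
390 [[493.0, 298.0, 79.0], [503.0, 297.0, 67.0], [490.0, 307.0, 88.0]]
405 [[498.0, 296.0, 78.0], [547.0, 275.0, 11.0], [500.0, 303.0, 80.0]]
420 [[501.0, 295.0, 80.0], [554.0, 272.0, 12.0], [504.0, 301.0, 80.0]]
435 [[486.0, 303.0, 105.0], [487.0, 305.0, 106.0], [488.0, 307.0, 105.0]]
(array([582.5, 255.6]), array([22.5, 46.1]), 64.16, 245)
red now (array([443.5, 326.4]), array([15.9, 12.7]), 63.87, 1510)
red before (array([443.4, 327. ]), array([15.3, 13.1]), 63.56, 641)
```

Run:
```python
from h import *
c=dict(np.load("w2.npz"));P=cloud(c)*1000
print("cam",-c["R"].T@c["t"])
for r in range(284,302,2): print(r,[np.round(P[r,x],0).tolist()+c["color"][r,x].tolist() for x in(306,336)])
i=c["color"][250:430,250:390,::-1];cv2.imwrite("pics/w3.png",cv2.resize(cv2.convertScaleAbs(i,alpha=2.5,beta=20),(560,600)[:2] if 0 else (466,600),interpolation=cv2.INTER_CUBIC))
# line from w1: pads open
c=dict(np.load("w1.npz"));P=cloud(c)*1000
print("cam",-c["R"].T@c["t"]); 
for p in[(185,308),(192,310),(192,330),(185,360),(450,310),(445,330)]:print(p,np.round(P[p[1],p[0]]))
```

```text
cam [0.43317658 0.33234127 0.17277285]
284 [[487.0, 299.0, 19.0, 13, 14, 15], [492.0, 310.0, 19.0, 12, 15, 14]]
286 [[487.0, 299.0, 20.0, 13, 13, 15], [492.0, 310.0, 21.0, 15, 17, 16]]
288 [[488.0, 298.0, 20.0, 13, 13, 12], [494.0, 309.0, 20.0, 13, 15, 15]]
290 [[489.0, 298.0, 20.0, 22, 24, 23], [495.0, 309.0, 19.0, 21, 22, 21]]
292 [[484.0, 301.0, 35.0, 65, 64, 62], [489.0, 311.0, 35.0, 62, 62, 59]]
294 [[484.0, 301.0, 36.0, 68, 69, 65], [489.0, 311.0, 37.0, 69, 70, 66]]
296 [[484.0, 302.0, 40.0, 69, 69, 66], [489.0, 311.0, 39.0, 70, 70, 67]]
298 [[484.0, 301.0, 40.0, 69, 69, 66], [489.0, 311.0, 40.0, 69, 70, 65]]
300 [[484.0, 301.0, 43.0, 68, 69, 65], [489.0, 311.0, 42.0, 69, 68, 65]]
cam [0.43080793 0.33180462 0.26299071]
(185, 308) [464. 265. 139.]
(192, 310) [466. 266. 138.]
(192, 330) [471. 264. 141.]
(185, 360) [476. 262. 151.]
(450, 310) [503. 344. 141.]
(445, 330) [511. 340. 138.]
```

View pics/w3.png

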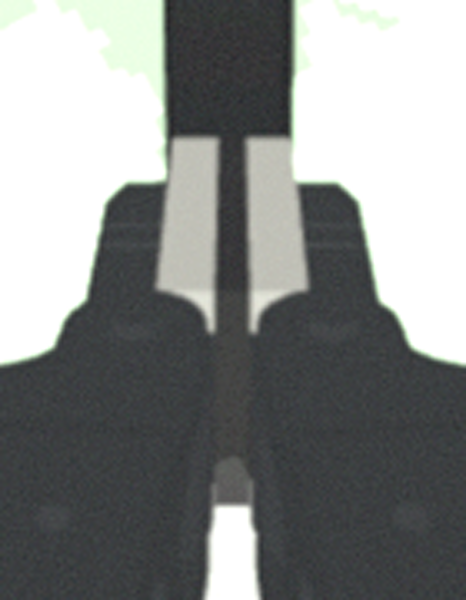

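The enlarged view shows the pads shut at z≈35 mm, above the handle top at z=20. The fingertips are therefore about 6 mm *behind* the reported TCP, not 25 mm ahead of it as stated. I'll trust what the camera shows: open, go lower while watching the force, and check again.

jog_arm --pt "0 0 0 0 0 0 0" --pt "0 0 0 0 0 0 0" --pt "0 0 0 0 0 0 0" --pt "-0.001 0 0.01 0 0 0 0" --pt "-0.001 0 0.02 0 0 0 0"

```text
clock: 2.75
position: [0.4967, 0.3001, 0.0081]
ee_rot: [0.233, 0.973, 0.001, 0.0]
ft_force: [1.2, 0.2, -0.4]
grip_width: 0.498
grasp_force: 0.0
```

Run:
```python
from h import *; from workcell import optics,get_obs
c=optics.camera("wrist");np.savez("w4.npz",**c);cv2.imwrite("pics/w4.png",c["color"][:,:,::-1]);P=cloud(c)*1000
o=get_obs();print(o["position"],o["grip_width"],o["ft_force"])
Z=np.where(c["depth"]>0,P[...,2],0)
for r in range(270,400,6):
    row=P[r]; k=[x for x in range(200,440) if 15<row[x,2]<200 and c["color"][r,x].min()>40]
    print(r,(k[0],k[-1],np.round(row[k[0]]),np.round(row[k[-1]])) if k else None)
```

```text
[0.49516144 0.29915664 0.00542659] 0.5030160519950211 [-0.34944695 -0.72701288 -2.24626974]
270 (295, 340, array([475., 302.,  18.]), array([481., 316.,  20.]))
276 (247, 339, array([434., 332., 152.]), array([484., 315.,  19.]))
282 (339, 339, array([486., 314.,  19.]), array([486., 314.,  19.]))
288 (282, 339, array([434., 332., 152.]), array([488., 313.,  19.]))
294 (243, 435, array([475., 280.,  16.]), array([434., 332., 152.]))
300 (240, 399, array([475., 280.,  21.]), array([500., 330.,  21.]))
306 (229, 410, array([476., 275.,  19.]), array([505., 333.,  19.]))
312 (220, 419, array([475., 272.,  23.]), array([507., 334.,  23.]))
318 (217, 422, array([475., 272.,  28.]), array([507., 334.,  27.]))
324 (214, 431, array([475., 272.,  32.]), array([434., 332., 152.]))
330 (211, 428, array([475., 273.,  37.]), array([506., 334.,  37.]))
336 (207, 432, array([475., 272.,  40.]), array([508., 335.,  38.]))
342 (201, 438, array([471., 277.,  52.]), array([502., 335.,  51.]))
348 (233, 406, array([476., 285.,  56.]), array([497., 327.,  56.]))
354 (261, 378, array([497., 277.,  22.]), array([516., 315.,  23.]))
360 (259, 339, array([496., 277.,  28.]), array([514., 300.,  18.]))
366 (258, 381, array([497., 276.,  29.]), array([516., 315.,  29.]))
372 (256, 339, array([496., 277.,  34.]), array([519., 297.,  17.]))
378 (255, 384, array([497., 277.,  36.]), array([516., 315.,  37.]))
384 (253, 352, array([496., 277.,  41.]), array([434., 332., 152.]))
390 (252, 387, array([497., 276.,  42.]), array([517., 314.,  42.]))
396 (250, 250, array([497., 277.,  46.]), array([497., 277.,  46.]))
```

jog_arm --pt "0 0 0.004 0 0 0 0" --pt "0 0 0.007 0 0 0 -0.3" --pt "0 0 0.007 0 0 0 -0.6" --pt "0 0 0.007 0 0 0 -0.8" --pt "0 0 0.007 0 0 0 -1" --grip_force 110

```text
clock: 3.22
position: [0.4963, 0.3, 0.0015]
ee_rot: [0.233, 0.973, 0.0, 0.0]
ft_force: [0.5, -0.1, -1.2]
grip_width: 0.154
grasp_force: 107.7
```

jog_arm --pt "0 0 0 0 0 0 -1" --pt "0 0 0 0 0 0 -1" --pt "0 0 0 0 0 0 -1"

```text
clock: 3.47
position: [0.4963, 0.2999, 0.0015]
ee_rot: [0.233, 0.973, 0.0, 0.0]
ft_force: [0.2, 0.1, -1.2]
grip_width: 0.157
grasp_force: 107.7
```

jog_arm --pt "0 0 -0.02 0 0 0 -1" --pt "0 0 -0.06 0 0 0 -1" --pt "0 0 -0.1 0 0 0 -1" --pt "0 0 -0.13 0 0 0 -1" --pt "0 0 -0.13 0 0 0 -1"

```text
clock: 3.88
position: [0.4993, 0.3018, 0.1386]
ee_rot: [0.233, 0.972, 0.004, 0.003]
ft_force: [0.7, 0.1, -1.2]
grip_width: 0.156
grasp_force: 108.1
```

```bash
python3 to.py .405 -.046 .13 178.7
python3 - <<'E'
from h import *; from workcell import optics
c=optics.camera("wrist");np.savez("w5.npz",**c);P=cloud(c)*1000
for p in[(320,200),(320,240),(320,270)]:print(np.round(P[p[1],p[0]],1))
E
```

```text
t 3.88 pos [499.3 301.8 138.6] F [ 0.7  0.1 -1.2] w 0.156 gf 108.0599570274353
(array([-0.0735, -0.3528,  0.0055]), array([ 0.0084,  0.0067, -0.4475]))
[457.7 323.4 156.6]
[469.5 317.5 156.3]
[478.5 312.9 156.9]
```

jog_arm --pt "-0.037 -0.176 0 0 0 -0.11 -1" --pt "-0.037 -0.176 0 0 0 -0.22 -1" --pt "-0.037 -0.176 0 0 0 -0.22 -1" --pt "-0.037 -0.176 0 0 0 -0.22 -1" --pt "-0.037 -0.176 0 0 0 -0.22 -1"

```text
clock: 4.35
position: [0.4474, 0.12, 0.1298]
ee_rot: [0.127, 0.992, -0.001, -0.001]
ft_force: [0.6, -0.4, -0.9]
grip_width: 0.158
grasp_force: 108.4
```

```bash
python3 to.py .405 -.046 .13 178.7
```

```text
t 4.35 pos [447.4 120.  129.8] F [ 0.6 -0.4 -0.9] w 0.158 gf 108.35391283035278
(array([-0.0009, -0.1714,  0.0003]), array([-0.0026, -0.0027, -0.2326]))
```

jog_arm --pt "-0.001 -0.172 0 0 0 -0.12 -1" --pt "-0.001 -0.172 0 0 0 -0.233 -1" --pt "-0.001 -0.172 0 0 0 -0.233 -1" --pt "-0.001 -0.172 0 0 0 -0.233 -1" --pt "-0.001 -0.172 0 0 0 -0.233 -1"

```text
clock: 4.77
position: [0.4055, -0.0464, 0.1303]
ee_rot: [0.012, 1.0, -0.0, -0.001]
ft_force: [-0.1, 0.2, -1.8]
grip_width: 0.161
grasp_force: 108.4
```

jog_arm --pt "0 0 0 0 0 0 -1" --pt "0 0 0 0 0 0 -1"

```text
clock: 4.93
position: [0.4076, -0.0407, 0.1307]
ee_rot: [0.009, 1.0, 0.0, -0.0]
ft_force: [0.8, 0.6, -1.3]
grip_width: 0.156
grasp_force: 108.4
```

```bash
python3 to.py .405 -.046 .068 178.7
python3 - <<'E'
from h import *; from workcell import optics
for n in("wrist","top","scene"):
    c=optics.camera(n);np.savez(n[0]+"6.npz",**c)
    i=c["color"][:,:,::-1]
    if n=="wrist": a=cv2.resize(i,(400,300))
    if n=="top": b=cv2.resize(i[110:290,250:490],(400,300))
cv2.imwrite("pics/w6.png",np.hstack([a,b]))
E
```

```text
t 4.93 pos [407.6 -40.7 130.7] F [ 0.8  0.6 -1.3] w 0.156 gf 108.36717009544373
(array([ 0.0024, -0.0054,  0.0627]), array([ 0.0002, -0.0009,  0.0046]))
```

View pics/w6.png

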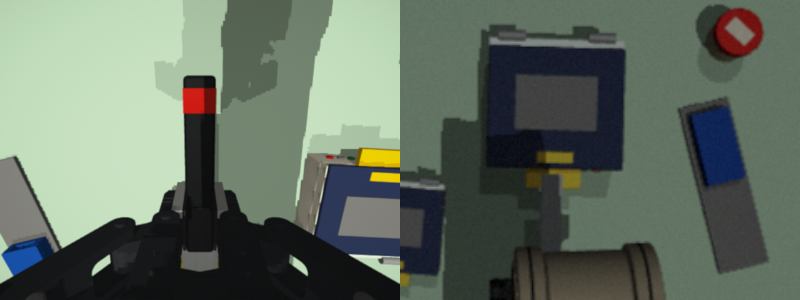

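The right half (top view) shows the blade tip over the ledge, about 5 mm left of centre, and the spatula straight in the grip. I'll correct y and descend to feel for the ledge.

jog_arm --pt "0.001 -0.005 0.02 0 0 0 -1" --pt "0.001 -0.005 0.045 0 0 0 -1" --pt "0.001 -0.005 0.056 0 0 0 -1" --pt "0.001 -0.005 0.056 0 0 0 -1" --pt "0.001 -0.005 0.056 0 0 0 -1"

```text
clock: 5.5
position: [0.4068, -0.045, 0.0752]
ee_rot: [0.008, 1.0, -0.0, -0.001]
ft_force: [0.6, -0.3, -1.1]
grip_width: 0.157
grasp_force: 108.4
```

jog_arm --pt "0 0 0.001 0 0 0 -1" --pt "0 0 0.002 0 0 0 -1" --pt "0 0 0.003 0 0 0 -1" --pt "0 0 0.003 0 0 0 -1"

```text
clock: 5.83
position: [0.4072, -0.0455, 0.0727]
ee_rot: [0.008, 1.0, 0.0, 0.0]
ft_force: [-0.1, 1.2, -1.0]
grip_width: 0.159
grasp_force: 108.4
```

```bash
python3 to.py .405 -.046 .068 178.7
python3 - <<'E'
from h import *; from workcell import optics
c=optics.camera("top");np.savez("t7.npz",**c)
i=c["color"][:,:,::-1];cv2.imwrite("pics/t7.png",cv2.resize(i[190:250,300:380],(640,480),interpolation=cv2.INTER_CUBIC))
E
```

```text
t 5.83 pos [407.2 -45.5  72.7] F [-0.1  1.2 -1. ] w 0.159 gf 108.35829019546509
(array([ 0.0022, -0.0005,  0.0047]), array([0.0003, 0.0008, 0.0061]))
```

View pics/t7.png

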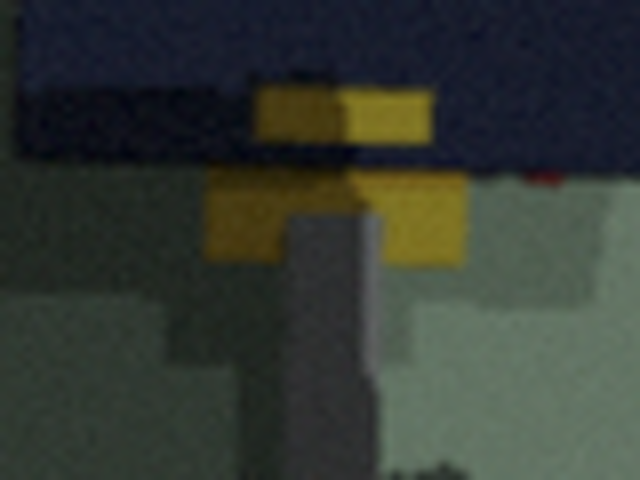

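The tip is at (325,215) in the crop, over the middle of the ledge's depth and slightly left of centre. I'll descend slowly and watch Fz.

jog_arm --pt "0 0 0.001 0 0 0 -1" --pt "0 0 0.002 0 0 0 -1" --pt "0 0 0.002 0 0 0 -1"

```text
clock: 6.13
position: [0.4068, -0.0457, 0.0703]
ee_rot: [0.008, 1.0, 0.0, -0.0]
ft_force: [0.2, 0.4, -1.7]
grip_width: 0.159
grasp_force: 108.4
```

jog_arm --pt "0 0 0.001 0 0 0 -1" --pt "0 0 0.002 0 0 0 -1" --pt "0 0 0.002 0 0 0 -1"

```text
clock: 6.38
position: [0.4068, -0.0457, 0.0682]
ee_rot: [0.008, 1.0, 0.0, -0.0]
ft_force: [0.0, 1.3, -2.4]
grip_width: 0.154
grasp_force: 108.4
```

jog_arm --pt "0 0 0.001 0 0 0 -1" --pt "0 0 0.002 0 0 0 -1" --pt "0 0 0.002 0 0 0 -1"

```text
clock: 6.63
position: [0.4068, -0.0457, 0.0662]
ee_rot: [0.008, 1.0, 0.0, -0.0]
ft_force: [-0.2, 0.3, -1.2]
grip_width: 0.16
grasp_force: 108.4
```

jog_arm --pt "0 0 0.001 0 0 0 -1" --pt "0 0 0.0015 0 0 0 -1" --pt "0 0 0.0015 0 0 0 -1"

```text
clock: 6.88
position: [0.4068, -0.0457, 0.0648]
ee_rot: [0.008, 1.0, 0.0, -0.0]
ft_force: [0.3, -0.3, -0.8]
grip_width: 0.151
grasp_force: 108.4
```

jog_arm --pt "0 0 0.001 0 0 0 -1" --pt "0 0 0.001 0 0 0 -1"

```text
clock: 7.05
position: [0.4069, -0.0456, 0.0638]
ee_rot: [0.008, 1.0, 0.0, -0.0]
ft_force: [-0.1, -1.0, -1.2]
grip_width: 0.157
grasp_force: 108.4
```

jog_arm --pt "0 0 0.001 0 0 0 -1" --pt "0 0 0.001 0 0 0 -1"

```text
clock: 7.22
position: [0.4068, -0.0457, 0.0627]
ee_rot: [0.008, 1.0, 0.0, -0.0]
ft_force: [0.4, 0.8, -1.4]
grip_width: 0.155
grasp_force: 108.4
```

jog_arm --pt "0 0 0.001 0 0 0 -1" --pt "0 0 0.001 0 0 0 -1"

```text
clock: 7.38
position: [0.407, -0.0457, 0.0619]
ee_rot: [0.008, 1.0, 0.0, 0.0]
ft_force: [-0.7, 0.3, 0.8]
grip_width: 0.152
grasp_force: 108.6
```

jog_arm --pt "0 0 0.001 0 0 0 -1" --pt "0 0 0.001 0 0 0 -1"

```text
clock: 7.55
position: [0.4071, -0.0456, 0.061]
ee_rot: [0.008, 1.0, 0.0, 0.0]
ft_force: [-1.9, 0.2, 2.3]
grip_width: 0.151
grasp_force: 109.0
```

jog_arm --pt "0 0 0.0005 0 0 0 -1" --pt "0 0 0.0005 0 0 0 -1"

```text
clock: 7.72
position: [0.4072, -0.0456, 0.0606]
ee_rot: [0.008, 1.0, 0.0, 0.0]
ft_force: [-3.5, -0.1, 4.4]
grip_width: 0.156
grasp_force: 109.1
```

jog_arm --pt "0 0 -0.002 0 0 0 -1" --pt "0 0 -0.0031 0 0 0 -1" --pt "0 0 -0.0031 0 0 0 -1"

```text
clock: 7.97
position: [0.4068, -0.0456, 0.0635]
ee_rot: [0.008, 1.0, 0.0, -0.0]
ft_force: [0.4, 0.5, -1.9]
grip_width: 0.153
grasp_force: 108.4
```

jog_arm --pt "-0.003 0 0 0 0 0 -1" --pt "-0.006 0 0 0 0 0 -1" --pt "-0.009 0 0 0 0 0 -1" --pt "-0.012 0 0 0 0 0 -1" --pt "-0.014 0 0 0 0 0 -1"

```text
clock: 8.38
position: [0.4214, -0.0459, 0.0634]
ee_rot: [0.008, 1.0, -0.0, -0.0]
ft_force: [-0.4, 0.4, -1.9]
grip_width: 0.155
grasp_force: 108.4
```

jog_arm --pt "-0.003 0 0 0 0 0 -1" --pt "-0.006 0 0 0 0 0 -1" --pt "-0.009 0 0 0 0 0 -1" --pt "-0.012 0 0 0 0 0 -1"

```text
clock: 8.72
position: [0.4332, -0.0461, 0.0635]
ee_rot: [0.008, 1.0, 0.0, -0.0]
ft_force: [-0.2, 0.2, -1.8]
grip_width: 0.157
grasp_force: 108.4
```

jog_arm --pt "-0.006 0 0 0 0 0 -1" --pt "-0.012 0 0 0 0 0 -1" --pt "-0.018 0 0 0 0 0 -1" --pt "-0.023 0 0 0 0 0 -1" --pt "-0.027 0 0 0 0 0 -1"

```text
clock: 9.13
position: [0.4606, -0.0465, 0.0634]
ee_rot: [0.008, 1.0, -0.0, 0.0]
ft_force: [0.7, -0.4, -1.6]
grip_width: 0.156
grasp_force: 108.4
```

jog_arm --pt "0 0 -0.001 0 0 0 -1" --pt "0 0 -0.002 0 0 0 -1" --pt "0 0 -0.003 0 0 0 -1" --pt "0 0 -0.004 0 0 0 -1"

```text
clock: 9.47
position: [0.4596, -0.0466, 0.0674]
ee_rot: [0.008, 1.0, 0.0, -0.0]
ft_force: [3.3, -0.6, -6.0]
grip_width: 0.156
grasp_force: 107.8
```

jog_arm --pt "0 0 -0.001 0 0 0 -1" --pt "0 0 -0.002 0 0 0 -1" --pt "0 0 -0.003 0 0 0 -1" --pt "0 0 -0.004 0 0 0 -1" --pt "0 0 -0.005 0 0 0 -1"

```text
clock: 9.88
position: [0.4596, -0.0465, 0.0724]
ee_rot: [0.008, 1.0, 0.0, -0.0]
ft_force: [2.2, -0.2, -7.3]
grip_width: 0.155
grasp_force: 107.6
```

Run:
```python
from h import *; from workcell import optics
c=optics.camera("top");P=cloud(c)*1000
for r in range(135,225,6): print(r,np.round(P[r,310]),np.round(P[r,372]))
```

```text
135 [677.  10.  73.] [ 677. -105.   76.]
141 [664.  10.  84.] [ 665. -104.   82.]
147 [652.  10.  86.] [ 653. -103.   87.]
153 [642.  10.  85.] [ 642. -104.   85.]
159 [630.  10.  87.] [ 631. -103.   87.]
165 [619.  10.  90.] [ 621. -104.   84.]
171 [608.  10.  91.] [ 609. -104.   86.]
177 [597.  10.  90.] [ 598. -103.   88.]
183 [587.  10.  86.] [ 587. -103.   89.]
189 [ 469.   36. 1165.] [ 576. -103.   88.]
195 [564.  10.  91.] [ 565. -103.   90.]
201 [554.  10.  88.] [ 554. -103.   89.]
207 [543.  10.  88.] [ 543. -104.   86.]
213 [537.   7.   3.] [ 537. -115.    1.]
219 [525.   7.  -1.] [505. -60. 424.]
```

jog_arm --pt "0.006 0 -0.002 0 0 0 -1" --pt "0.011 0 -0.005 0 0 0 -1" --pt "0.015 0 -0.008 0 0 0 -1" --pt "0.018 0 -0.012 0 0 0 -1"

```text
clock: 10.27
position: [0.441, -0.0463, 0.0847]
ee_rot: [0.008, 1.0, 0.0, -0.0]
ft_force: [2.0, -0.0, -6.5]
grip_width: 0.154
grasp_force: 107.8
```

jog_arm --pt "-0.001 0 -0.004 0 0 0 -1" --pt "-0.002 0 -0.008 0 0 0 -1" --pt "-0.003 0 -0.012 0 0 0 -1" --pt "-0.004 0 -0.016 0 0 0 -1" --pt "-0.005 0 -0.019 0 0 0 -1"

```text
clock: 10.68
position: [0.4468, -0.0463, 0.1038]
ee_rot: [0.008, 1.0, 0.0, -0.0]
ft_force: [-3.4, 0.4, -5.3]
grip_width: 0.157
grasp_force: 107.9
```

```bash
cat > cov.py <<'E'
from h import *; from workcell import optics,get_obs
import sys
o=get_obs();print(np.round(o["position"]*1000,1),np.round(o["ft_force"],1))
c=optics.camera("scene");P=cloud(c).reshape(-1,3)*1000;col=cv2.cvtColor(c["color"],cv2.COLOR_RGB2HSV).reshape(-1,3).astype(int)
# dark blue cover points, on strips away from the blade
k=(abs(col[:,0]-114)<16)&(col[:,1]>90)&(P[:,0]>500)&(P[:,0]<760)&(P[:,1]>-125)&(P[:,1]<28)&(P[:,2]>60)&(P[:,2]<300)
k&=(abs(P[:,1]+50)>25); q=P[k]; print(len(q))
x,z=q[:,0],q[:,2]; m=np.c_[x,z]-np.median(np.c_[x,z],0); w,v=np.linalg.eigh(np.cov(m.T)); d=v[:,1]; d=d if d[1]>0 else -d
print("cover angle",np.degrees(np.arctan2(d[1],-d[0])), "x",np.percentile(x,[5,95]),"z",np.percentile(z,[5,95]),"thick",w[0]**.5)
if len(sys.argv)>1: cv2.imwrite(sys.argv[1],c["color"][:,:,::-1])
E
python3 cov.py
```

```text
[446.8 -46.3 103.8] [-3.4  0.4 -5.3]
1815
cover angle 18.98676407223677 x [556.27767209 668.49448698] z [ 83.68281426 122.85729668] thick 1.900271391967181
```

Cover at 19°, as planned, with about 5 N of load. I'll continue along the arc.

jog_arm --pt "-0.0015 0 -0.004 0 0 0 -1" --pt "-0.003 0 -0.008 0 0 0 -1" --pt "-0.005 0 -0.011 0 0 0 -1" --pt "-0.0065 0 -0.0145 0 0 0 -1" --pt "-0.008 0 -0.018 0 0 0 -1"

```text
clock: 11.15
position: [0.4553, -0.0465, 0.1219]
ee_rot: [0.008, 1.0, 0.0, 0.0]
ft_force: [-0.7, -0.3, -6.1]
grip_width: 0.155
grasp_force: 107.9
```

jog_arm --pt "-0.002 0 -0.0035 0 0 0 -1" --pt "-0.004 0 -0.007 0 0 0 -1" --pt "-0.0065 0 -0.01 0 0 0 -1" --pt "-0.009 0 -0.013 0 0 0 -1" --pt "-0.011 0 -0.016 0 0 0 -1"

```text
clock: 11.57
position: [0.4661, -0.0467, 0.1378]
ee_rot: [0.008, 1.0, 0.0, -0.0]
ft_force: [-2.4, -0.1, -4.7]
grip_width: 0.154
grasp_force: 107.9
```

jog_arm --pt "-0.003 0 -0.003 0 0 0 -1" --pt "-0.0055 0 -0.006 0 0 0 -1" --pt "-0.008 0 -0.009 0 0 0 -1" --pt "-0.011 0 -0.0115 0 0 0 -1" --pt "-0.014 0 -0.014 0 0 0 -1"

```text
clock: 11.98
position: [0.4802, -0.0469, 0.1517]
ee_rot: [0.008, 1.0, 0.0, -0.0]
ft_force: [-3.0, -0.9, -5.8]
grip_width: 0.152
grasp_force: 108.0
```

```bash
python3 cov.py
```

```text
[480.2 -46.9 151.7] [-3.  -0.9 -5.8]
2559
cover angle 49.669380402667905 x [594.08607567 671.64746378] z [ 85.05800931 176.75341857] thick 1.9844151857391126
```

jog_arm --pt "-0.003 0 -0.0025 0 0 0 -1" --pt "-0.006 0 -0.005 0 0 0 -1" --pt "-0.0095 0 -0.007 0 0 0 -1" --pt "-0.013 0 -0.009 0 0 0 -1" --pt "-0.016 0 -0.011 0 0 0 -1"

```text
clock: 12.45
position: [0.4964, -0.0472, 0.1628]
ee_rot: [0.008, 1.0, 0.0, 0.0]
ft_force: [-3.9, -0.6, -4.4]
grip_width: 0.155
grasp_force: 108.2
```

jog_arm --pt "-0.0035 0 -0.002 0 0 0 -1" --pt "-0.007 0 -0.004 0 0 0 -1" --pt "-0.0105 0 -0.0055 0 0 0 -1" --pt "-0.014 0 -0.007 0 0 0 -1" --pt "-0.0175 0 -0.008 0 0 0 -1"

```text
clock: 12.87
position: [0.5138, -0.0475, 0.1707]
ee_rot: [0.008, 1.0, 0.0, 0.0]
ft_force: [-4.6, -1.2, -4.2]
grip_width: 0.159
grasp_force: 108.3
```

jog_arm --pt "-0.004 0 -0.001 0 0 0 -1" --pt "-0.008 0 -0.002 0 0 0 -1" --pt "-0.0115 0 -0.003 0 0 0 -1" --pt "-0.015 0 -0.004 0 0 0 -1" --pt "-0.019 0 -0.005 0 0 0 -1"

```text
clock: 13.28
position: [0.5328, -0.0478, 0.1756]
ee_rot: [0.008, 1.0, 0.0, 0.0]
ft_force: [-4.9, -1.3, -3.6]
grip_width: 0.156
grasp_force: 108.4
```

```bash
python3 cov.py
```

```text
[532.8 -47.8 175.6] [-4.9 -1.3 -3.6]
1637
cover angle 79.70986862602024 x [654.83224615 676.35448805] z [ 86.86982882 206.0761745 ] thick 3.843548802924101
```

jog_arm --pt "-0.004 0 -0.0005 0 0 0 -1" --pt "-0.008 0 -0.001 0 0 0 -1" --pt "-0.0115 0 -0.0015 0 0 0 -1" --pt "-0.015 0 -0.002 0 0 0 -1" --pt "-0.0185 0 -0.002 0 0 0 -1"

```text
clock: 13.75
position: [0.5512, -0.0481, 0.1775]
ee_rot: [0.008, 1.0, 0.0, -0.0]
ft_force: [-4.2, -1.7, -3.6]
grip_width: 0.153
grasp_force: 108.4
```

jog_arm --pt "-0.001 0 0 0 0 0 -1" --pt "-0.002 0 0 0 0 0 -1" --pt "-0.002 0 0 0 0 0 -1"

```text
clock: 14.0
position: [0.5531, -0.048, 0.1775]
ee_rot: [0.008, 1.0, 0.0, 0.0]
ft_force: [-3.0, -0.3, -2.9]
grip_width: 0.159
grasp_force: 108.4
```

```bash
python3 cov.py pics/s8.png
```

```text
[553.1 -48.  177.5] [-3.  -0.3 -2.9]
1140
cover angle 90.50759682136618 x [676.40019485 681.98378906] z [ 86.31467014 207.87706031] thick 3.72101300677027
```

View pics/s8.png

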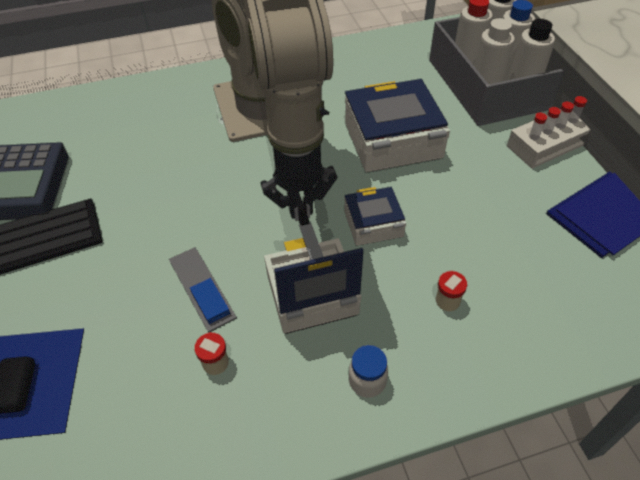

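The scene view shows the cover standing upright at (318,280), with the spatula tip against its inside face and the cups and jar untouched. I'll back straight off, then move toward the holder and measure it with the wrist camera.

jog_arm --pt "0.01 0 0 0 0 0 -1" --pt "0.03 0 0 0 0 0 -1" --pt "0.06 0 0 0 0 0 -1" --pt "0.08 -0.02 0 0 0 0 -1" --pt "0.08 -0.05 0 0 0 0 -1"

```text
clock: 14.47
position: [0.4705, -0.0945, 0.178]
ee_rot: [0.006, 1.0, 0.001, 0.001]
ft_force: [1.8, -0.2, -1.2]
grip_width: 0.156
grasp_force: 108.6
```

jog_arm --pt "0 -0.01 0 0 0 0 -1" --pt "0 -0.01 0 0 0 0 -1" --pt "0 -0.01 0 0 0 0 -1" --pt "0 -0.01 0 0 0 0 -1"

```text
clock: 14.8
position: [0.4727, -0.1058, 0.1778]
ee_rot: [0.008, 1.0, 0.0, 0.001]
ft_force: [0.1, 0.7, -1.7]
grip_width: 0.156
grasp_force: 108.6
```

```bash
python3 cov.py
python3 - <<'E'
from h import *; from workcell import optics,get_obs
c=optics.camera("wrist");np.savez("w9.npz",**c);cv2.imwrite("pics/w9.png",c["color"][:,:,::-1]);P=cloud(c)*1000
o=get_obs();print(o["position"],Ro.from_quat(o["ee_rot"]).as_matrix()[:,0])
blue=lambda h,s,v:(abs(h-112)<12)&(s>180)
m=mask(c,(0,0,300,480),blue);v,u=np.nonzero(m);print(u.min(),u.max(),v.min(),v.max(),np.median(P[m],0));print("sheath",rect(c,m,.025))
m=mask(c,(0,0,300,480),lambda h,s,v:(s<30)&(v>40));v,u=np.nonzero(m);print(u.min(),u.max(),v.min(),v.max());print("base",rect(c,m,.006))
E
```

```text
[ 472.7 -105.8  177.8] [ 0.1  0.7 -1.7]
1141
cover angle 90.68737360129556 x [676.38451955 681.98877779] z [ 86.09269552 208.39485745] thick 1.6469901212752696
[ 0.47242443 -0.10567304  0.17753335] [-9.99885681e-01  1.51137496e-02 -4.46169548e-04]
109 195 276 372 [ 553.72748383 -242.41283331   24.69123206]
sheath (array([ 558.2, -240.6]), array([76.7, 51.7]), 13.99, 4949)
59 207 150 347
base (array([ 511.6, -256. ]), array([176.2,  61.2]), 13.9, 10315)
```

View pics/w9.png

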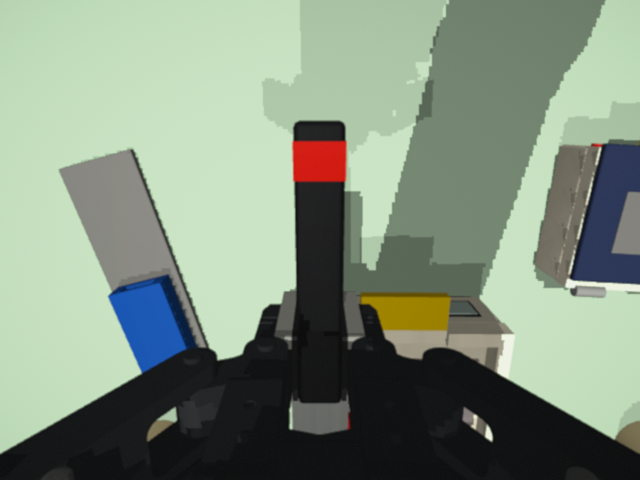

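The wrist view shows the base plate with corners (60,171) and (131,150), the sheath mouth edge from about (110,293) to (167,277), and the handle straight in the grip (columns 295–345). I'll fit edges to both.

Run:
```python
from h import *
c=dict(np.load("w9.npz")); g=lambda h,s,v:(s<30)&(v>60)
m=mask(c,(0,120,200,345),g);hs=cv2.cvtColor(c["color"],cv2.COLOR_RGB2HSV)
L=[];Rr=[]
for r in range(185,268):
    u=np.nonzero(m[r])[0]; L.append([u[0]-.5,r]); Rr.append([u[-1]+.5,r])
def line(px,z):
    p=ray(c,px,z)[:,:2]*1000
    vx,vy,x,y=cv2.fitLine(p.astype(np.float32),cv2.DIST_HUBER,0,.01,.01).ravel()
    s=np.sign(vx); return np.array([vx,vy])*s,np.array([x,y])
for z in(.006,):
    d1,p1=line(L,z);d2,p2=line(Rr,z)
    a1,a2=[np.degrees(np.arctan2(d[1],d[0])) for d in(d1,d2)];print("yaw",a1,a2)
    a=np.radians((a1+a2)/2);d=np.array([np.cos(a),np.sin(a)]);n=np.array([-d[1],d[0]])
    print("width",n@(p2-p1)); lat=n@(p1+p2)/2
    # front edge: first mask row per column
    F=[[u,np.nonzero(m[:,u])[0][0]-.5] for u in range(66,126)]
    pf=ray(c,F,z)[:,:2]*1000; ax=np.median(pf@d); print("front spread",np.percentile(pf@d,[5,95])-ax)
    mouth=n*lat+d*(ax+103);print("mouth from base",mouth)
# sheath mouth edge at top, z=.025
b=mask(c,(0,200,300,480),lambda h,s,v:(abs(h-112)<12)&(s>180)&(v>120))
E=[[u,np.nonzero(b[:,u])[0][0]-.5] for u in range(116,160)]
pe=ray(c,E,.025)[:,:2]*1000;print("mouth axial (sheath top)",np.percentile(pe@d,[10,50,90]), "base-derived",mouth@d)
SL=[[np.nonzero(b[r])[0][0]-.5,r] for r in range(300,360)];dl,pl=line(SL,.025);print("sheath left lateral rel. centre",n@pl-lat,np.degrees(np.arctan2(dl[1],dl[0])))
# spatula
k=mask(c,(285,115,360,300),lambda h,s,v:(v<60)|((s>150)&((h<8)|(h>170))))
S=[[np.mean(np.nonzero(k[r])[0]),r] for r in range(190,280)]
ds,ps=line(S,.1963);print("handle yaw",np.degrees(np.arctan2(ds[1],ds[0])),"at",ps)
tcp=np.array([472.42,-105.67]);ns=np.array([-ds[1],ds[0]]);print("lateral of handle line rel TCP",ns@(ps-tcp))
```

```text
yaw 13.82959 13.941455
width 60.25434
front spread [-0.32626891  0.3127727 ]
mouth from base [ 526.19112663 -252.78298042]
mouth axial (sheath top) [445.68153707 446.23979536 449.7828306 ] base-derived 450.15076854824184
sheath left lateral rel. centre -21.733032 13.9835415
handle yaw -0.85237306 at [ 435.68005 -104.88722]
lateral of handle line rel TCP 0.23614144612880558
```

```bash
python3 to.py .3919 -.286 .06 193.9
```

```text
t 14.9 pos [ 472.4 -105.7  177.5] F [ 0.   0.4 -2.8] w 0.156 gf 108.57298851013184
(array([ 0.0778, -0.1815,  0.1175]), array([ 1.000e-04,  5.000e-04, -2.577e-01]))
```

jog_arm --pt "0.078 -0.18 0 0 0 -0.05 -1" --pt "0.078 -0.18 0 0 0 -0.1 -1" --pt "0.078 -0.18 0 0 0 -0.18 -1" --pt "0.078 -0.18 0 0 0 -0.258 -1" --pt "0.078 -0.18 0 0 0 -0.258 -1"

```text
clock: 15.32
position: [0.3894, -0.2881, 0.1778]
ee_rot: [-0.122, 0.993, -0.0, 0.0]
ft_force: [0.2, -0.9, -0.8]
grip_width: 0.15
grasp_force: 108.6
```

jog_arm --pt "0 0 0.03 0 0 0 -1" --pt "0 0 0.07 0 0 0 -1" --pt "0 0 0.1 0 0 0 -1" --pt "0 0 0.11 0 0 0 -1" --pt "0 0 0.11 0 0 0 -1"

```text
clock: 15.73
position: [0.3898, -0.2842, 0.0655]
ee_rot: [-0.121, 0.993, 0.001, -0.002]
ft_force: [-1.2, -0.0, -1.0]
grip_width: 0.157
grasp_force: 108.6
```

```bash
python3 to.py .3919 -.286 .03 193.9
```

```text
t 15.73 pos [ 389.8 -284.2   65.5] F [-1.2 -0.  -1. ] w 0.157 gf 108.60202074050903
(array([-0.0018, -0.0023,  0.0355]), array([ 0.0024, -0.0041, -0.0004]))
```

jog_arm --pt "-0.001 -0.002 0.02 0 0 0 -1" --pt "-0.001 -0.002 0.035 0 0 0 -1" --pt "-0.001 -0.002 0.035 0 0 0 -1" --pt "-0.001 -0.002 0.035 0 0 0 -1" --pt "-0.001 -0.002 0.035 0 0 0 -1"

```text
clock: 16.15
position: [0.3936, -0.2876, 0.0343]
ee_rot: [-0.12, 0.993, -0.001, 0.001]
ft_force: [0.6, 0.4, -1.0]
grip_width: 0.156
grasp_force: 108.6
```

```bash
python3 to.py .3919 -.286 .0088 193.9;  python3 - <<'E'
from h import *; from workcell import optics
a=[]
c=optics.camera("top");np.savez("t10.npz",**c);P=cloud(c)*1000
m=mask(c,(405,200,480,300),lambda h,s,v:(s<30)&(v>30))
a.append(cv2.resize(c["color"][160:310,380:500,::-1],(400,500)))
c=optics.camera("scene");a.append(cv2.resize(c["color"][180:330,120:240,::-1],(400,500)));np.savez("s10.npz",**c)
cv2.imwrite("pics/t10.png",np.hstack(a))
E
```

```text
t 16.15 pos [ 393.6 -287.6   34.3] F [ 0.6  0.4 -1. ] w 0.156 gf 108.59813690185547
(array([0.0013, 0.002 , 0.0255]), array([-0.0013,  0.002 , -0.001 ]))
```

View pics/t10.png

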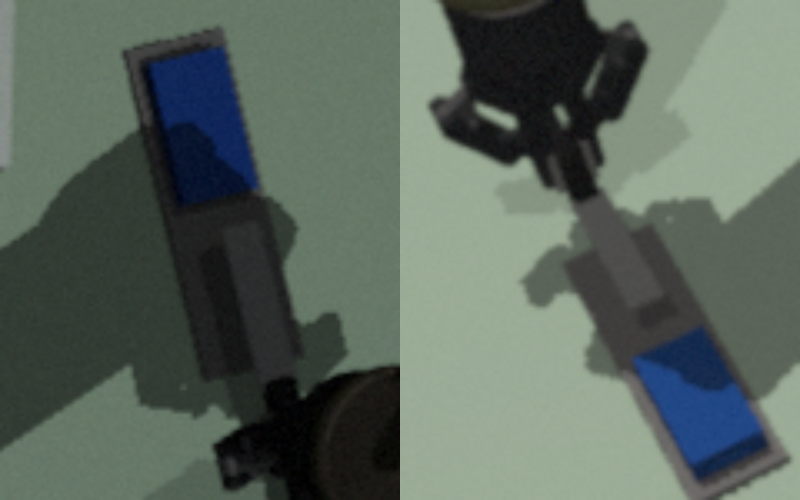

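In the top half the blade tip is at (243,222), pointing along the holder's axis. It is still above the plate, so some of the apparent offset is parallax. I'll work out its holder-frame position in numbers.

```bash
python3 - <<'E'
from h import *
t=dict(np.load("t10.npz"));s=dict(np.load("s10.npz"))
d=np.array([.9707,.2402]);n=np.array([-.2402,.9707]);M=np.array([526.2,-252.8])
f=lambda p:np.round([(p[:2]*1000-M)@d,(p[:2]*1000-M)@n],1)
for z in(.038,.043,.048):
  print(z,"top tip L,R",[f(ray(t,[[380+x*.3,160+y*.3]],z)[0]) for x,y in((222,226),(262,220))],
  "scene",[f(ray(s,[[120+x*.3,180+y*.3]],z)[0]) for x,y in((628,308),(664,290))])
# sheath axis in same cameras
for n_,c,q in(("top",t,[(178,207),(258,190)]),("scene",s,[(634,355),(702,326)])):
  x0,y0=(380,160) if n_=="top" else (120,180)
  print(n_,"sheath mouth corners",[f(ray(c,[[x0+x*.3,y0+y*.3]],.025)[0]) for x,y in q])
E
python3 to.py .3919 -.286 .0088 193.9
```

```text
0.038 top tip L,R [array([-17.8,   4.7]), array([-19.9, -18.5])] scene [array([100.8, 184.9]), array([100.8, 209.4])]
0.043 top tip L,R [array([-17.6,   5.9]), array([-19.7, -17.2])] scene [array([104. , 183.3]), array([104. , 207.6])]
0.048 top tip L,R [array([-17.5,   7.2]), array([-19.6, -15.8])] scene [array([107.2, 181.6]), array([107.2, 205.9])]
top sheath mouth corners [array([-1.5, 23.5]), array([ -2.8, -24.1])]
scene sheath mouth corners [array([123.3, 175.3]), array([126.8, 219.6])]
t 16.25 pos [ 393.4 -287.5   34. ] F [ 0.2  0.3 -1.5] w 0.158 gf 108.5978901386261
(array([0.0011, 0.0018, 0.0252]), array([-0.0011,  0.0021, -0.0012]))
```

Run:
```python
from h import *
t=dict(np.load("t10.npz"));s=dict(np.load("s10.npz"))
d=np.array([.9707,.2402]);n=np.array([-.2402,.9707]);M=np.array([526.2,-252.8])
f=lambda p:np.round([(p[:2]*1000-M)@d,(p[:2]*1000-M)@n],1)
for z in(.043,.055):
  print(z,"scene tip",[f(ray(s,[[120+(x-400)*.3,180+y*.3]],z)[0]) for x,y in((628,308),(664,290))])
  print("handle front: top",[f(ray(t,[[380+x*.3,160+y*.3]],z)[0]) for x,y in((255,378),(297,360))],"scene",[f(ray(s,[[120+(x-400)*.3,180+y*.3]],z)[0]) for x,y in((578,203),(605,190))])
print("scene mouth",[f(ray(s,[[120+(x-400)*.3,180+y*.3]],.025)[0]) for x,y in((634,355),(702,326))])
P=cloud(t)*1000
for y in(240,270,300,330,350):
  for x in(235,250,265): 
    p=P[int(160+y*.3),int(380+x*.3)];print(np.round(f(p/1000),0),round(p[2]),end=" ")
  print()
```

```text
0.043 scene tip [array([-19.2, -14.8]), array([-20.1,   8.3])]
handle front: top [array([-105.9,    8.7]), array([-101.7,  -17.2])] scene [array([-108.4,  -10.1]), array([-109.2,    7.8])]
0.055 scene tip [array([-10. , -16.1]), array([-10.8,   6.7])]
handle front: top [array([-104.7,   11.7]), array([-100.5,  -13.8])] scene [array([-98. , -11.5]), array([-98.8,   6.2])]
scene mouth [array([  0.2, -22.9]), array([ 2.2, 19.3])]
[-27.   2.] 45 [-29.  -8.] 43 [-32. -25.] 8 
[-43.   6.] 44 [-46.  -3.] 46 [-47.  -9.] 49 
[-63.   0.] 5 [-62.   1.] 45 [-64.  -6.] 44 
[-80.   4.] 4 [-79.   5.] 45 [-81.  -3.] 41 
[-91.   8.] 9 [ 14. 294.] 1165 [-92.   0.] 44
```

Run:
```python
from h import *
d=np.array([.9707,.2402]);n=np.array([-.2402,.9707]);M=np.array([526.2,-252.8])
for nm in("t10","s10"):
    c=dict(np.load(nm+".npz"));P=cloud(c)*1000
    v,u=np.mgrid[:480,:640];g=ray(c,np.c_[u.ravel(),v.ravel()],.0437)[:,:2]*1000-M
    a,l=g@d,g@n; z=P[...,2].ravel()
    for lo,hi in((-30,-20),(-45,-35),(-60,-50),(-75,-65),(-90,-80)):
        k=(a>lo)&(a<hi)&(abs(l)<25)&(z>30)&(z<60); print(nm,lo,hi,k.sum(),np.round([np.mean(l[k]),l[k].min(),l[k].max(),np.median(z[k])],1))
    g=ray(c,np.c_[u.ravel(),v.ravel()],.025)[:,:2]*1000-M;a,l=g@d,g@n
    k=(a>20)&(a<60)&(abs(l)<32)&(z>18)&(z<32);print("sheath",k.sum(),np.mean(l[k]),l[k].min(),l[k].max())
```

```text
t10 -30 -20 61 [ -3.2 -14.5   7.8  45.1]
t10 -45 -35 63 [ -3.3 -14.5   7.8  44.9]
t10 -60 -50 64 [ -3.4 -14.5   7.8  45.1]
t10 -75 -65 62 [ -3.2 -14.5   7.8  44.9]
t10 -90 -80 63 [ -3.4 -14.5   7.7  44.8]
sheath 495 -1.6579335857204922 -24.78938296989095 22.379461174505916
s10 -30 -20 46 [ -4.3 -14.9   6.5  43.9]
s10 -45 -35 46 [ -4.5 -15.3   6.3  44.3]
s10 -60 -50 45 [ -4.1 -14.8   6.8  43.9]
s10 -75 -65 45 [ -4.  -15.2   6.9  43.8]
s10 -90 -80 44 [ -3.9 -15.3   6.8  43.9]
sheath 415 -3.9178740906587244 -26.407735877605575 18.99676680676449
```

The blade is parallel to the slot and about 1.3 mm to the right. I'll shift it and lower to slot height.

jog_arm --pt "0 0.0013 0.01 0 0 0 -1" --pt "0 0.0013 0.018 0 0 0 -1" --pt "0 0.0013 0.023 0 0 0 -1" --pt "0 0.0013 0.025 0 0 0 -1" --pt "0 0.0013 0.025 0 0 0 -1"

```text
clock: 16.67
position: [0.3914, -0.2857, 0.0067]
ee_rot: [-0.12, 0.993, 0.0, -0.001]
ft_force: [-0.3, 0.9, -0.8]
grip_width: 0.153
grasp_force: 108.6
```

jog_arm --pt "-0.005 0 0 0 0 0 -1" --pt "-0.01 0 0 0 0 0 -1" --pt "-0.014 0 0 0 0 0 -1" --pt "-0.014 0 0 0 0 0 -1"

```text
clock: 17.0
position: [0.4071, -0.2822, 0.0078]
ee_rot: [-0.121, 0.993, -0.0, 0.0]
ft_force: [-0.3, 0.5, -2.1]
grip_width: 0.155
grasp_force: 108.6
```

Run:
```python
from h import *; from workcell import get_obs
d=np.array([.9707,.2402]);n=np.array([-.2402,.9707]);M=np.array([526.2,-252.8])
o=get_obs();p=o["position"][:2]*1000-M;print("axial tip",p@d+118.3,"lat",p@n,"z",o["position"][2],o["ft_force"], Ro.from_quat(o["ee_rot"]).as_matrix()[:,0])
```

```text
axial tip -4.373382921290869 lat 0.08191816869484786 z 0.007750568775649978 [-0.25321882  0.50934706 -2.0661665 ] [-9.70735076e-01 -2.40151281e-01 -8.80131755e-04]
```

jog_arm --pt "0 0 -0.001 0 0 0 -1" --pt "-0.006 0 -0.001 0 0 0 -1" --pt "-0.012 0 -0.001 0 0 0 -1" --pt "-0.018 0 -0.001 0 0 0 -1" --pt "-0.024 0 -0.001 0 0 0 -1"

```text
clock: 17.42
position: [0.4298, -0.2765, 0.0085]
ee_rot: [-0.12, 0.993, 0.0, 0.0]
ft_force: [-0.2, 0.3, -1.2]
grip_width: 0.156
grasp_force: 108.6
```

jog_arm --pt "-0.006 0 0 0 0 0 -1" --pt "-0.012 0 0 0 0 0 -1" --pt "-0.018 0 0 0 0 0 -1" --pt "-0.024 0 0 0 0 0 -1" --pt "-0.03 0 0 0 0 0 -1"

```text
clock: 17.83
position: [0.4586, -0.2695, 0.0084]
ee_rot: [-0.12, 0.993, 0.0, -0.0]
ft_force: [0.0, -0.1, -1.2]
grip_width: 0.157
grasp_force: 108.6
```

jog_arm --pt "-0.006 0 0 0 0 0 -1" --pt "-0.012 0 0 0 0 0 -1" --pt "-0.018 0 0 0 0 0 -1" --pt "-0.024 0 0 0 0 0 -1" --pt "-0.027 0 0 0 0 0 -1"

```text
clock: 18.25
position: [0.4853, -0.2628, 0.0085]
ee_rot: [-0.121, 0.993, 0.0, 0.0]
ft_force: [0.1, -0.1, -1.7]
grip_width: 0.154
grasp_force: 108.6
```

```bash
cat > ax.py <<'E'
from h import *; from workcell import get_obs
d=np.array([.9707,.2402]);n=np.array([-.2402,.9707]);M=np.array([526.2,-252.8])
o=get_obs();p=o["position"][:2]*1000-M;F=o["ft_force"];print("axial tip",p@d+118.3,"lat",p@n,"z",o["position"][2],"Fax",F[:2]@d,"Flat",F[:2]@n,"Fz",F[2])
E
python3 ax.py
```

```text
axial tip 76.18182183467991 lat 0.15592937317762226 z 0.008474796553709609 Fax 0.0756144893623241 Flat -0.16792724884182833 Fz -1.6620818566898459
```

jog_arm --pt "-0.004 0 0 0 0 0 -1" --pt "-0.008 0 0 0 0 0 -1" --pt "-0.011 0 0 0 0 0 -1" --pt "-0.011 0 0 0 0 0 -1"

```text
clock: 18.58
position: [0.4956, -0.2603, 0.0085]
ee_rot: [-0.121, 0.993, 0.0, 0.0]
ft_force: [-0.4, 0.0, -2.2]
grip_width: 0.161
grasp_force: 108.6
```

jog_arm --pt "-0.001 0 0 0 0 0 -1" --pt "-0.002 0 0 0 0 0 -1" --pt "-0.002 0 0 0 0 0 -1"

```text
clock: 18.83
position: [0.4969, -0.2601, 0.0085]
ee_rot: [-0.12, 0.993, 0.0, 0.0]
ft_force: [0.3, -0.3, -1.4]
grip_width: 0.155
grasp_force: 108.6
```

jog_arm --pt "-0.001 0 0 0 0 0 -1" --pt "-0.0015 0 0 0 0 0 -1" --pt "-0.0015 0 0 0 0 0 -1"

```text
clock: 19.08
position: [0.4976, -0.26, 0.0083]
ee_rot: [-0.12, 0.993, 0.0, -0.001]
ft_force: [-3.4, -0.4, 0.3]
grip_width: 0.157
grasp_force: 108.8
```

```bash
python3 ax.py
```

```text
axial tip 88.80357747613868 lat -0.06980489170044318 z 0.00832206233014057 Fax -3.407541957489676 Flat 0.4742870490961548 Fz 0.29273131530006913
```

jog_arm --pt "-0.001 0 0 0 0 0 -1" --pt "-0.001 0 0.0005 0 0 0 -1" --pt "-0.001 0 0.001 0 0 0 -1" --pt "-0.001 0 0.001 0 0 0 -1"

```text
clock: 19.42
position: [0.4977, -0.2601, 0.0072]
ee_rot: [-0.12, 0.993, 0.0, -0.001]
ft_force: [-7.3, -2.1, 2.1]
grip_width: 0.157
grasp_force: 109.4
```

```bash
python3 ax.py
```

```text
axial tip 88.83304885118858 lat -0.23296347733806597 z 0.007189875532231226 Fax -7.600807868582471 Flat -0.2984722683218346 Fz 2.1441718618866
```

jog_arm --pt "0 0 0 0 0 0 -0.5" --pt "0 0 0 0 0 0 -0.2" --pt "0 0 0 0 0 0 0" --pt "0 0 0 0 0 0 0" --pt "0 0 0 0 0 0 0" --grip_force 20

```text
clock: 19.83
position: [0.4998, -0.2593, 0.0076]
ee_rot: [-0.121, 0.993, -0.0, 0.0]
ft_force: [-0.5, -0.5, 0.1]
grip_width: 0.495
grasp_force: 0.0
```

jog_arm --pt "0 0 -0.01 0 0 0 0" --pt "0 0 -0.03 0 0 0 0" --pt "0 0 -0.07 0 0 0 0" --pt "0.03 0 -0.11 0 0 0 0" --pt "0.06 0 -0.15 0 0 0 0"

```text
clock: 20.25
position: [0.4509, -0.2714, 0.1463]
ee_rot: [-0.121, 0.993, -0.0, 0.0]
ft_force: [-0.2, -0.3, 1.6]
grip_width: 0.501
grasp_force: 0.0
```

jog_arm --pt "0.06 0 0 0 0 0 0" --pt "0.06 0 0 0 0 0 0" --pt "0.06 0 0 0 0 0 0" --pt "0.06 0 0 0 0 0 0"

```text
clock: 20.58
position: [0.3921, -0.2861, 0.1452]
ee_rot: [-0.119, 0.993, 0.0, 0.001]
ft_force: [0.4, -0.6, -0.6]
grip_width: 0.501
grasp_force: 0.0
```

```bash
python3 cov.py
python3 - <<'E'
from h import *; from workcell import optics
d=np.array([.9707,.2402]);n=np.array([-.2402,.9707]);M=np.array([526.2,-252.8])
for nm in("wrist","top","scene"):
    c=optics.camera(nm);P=cloud(c)*1000
    v,u=np.mgrid[:480,:640];g=ray(c,np.c_[u.ravel(),v.ravel()],.026)[:,:2]*1000-M;a,l=g@d,g@n;z=P[...,2].ravel()
    hs=cv2.cvtColor(c["color"],cv2.COLOR_RGB2HSV).reshape(-1,3).astype(int)
    k=(a>-150)&(a<20)&(abs(l)<15)&(z>18)&(z<34)&(hs[:,2]<60)&~((abs(hs[:,0]-112)<12)&(hs[:,1]>150))
    if k.sum()>20: print(nm,"handle axial",np.percentile(a[k],[1,99]),"lat",l[k].min(),l[k].max(),"z",np.median(z[k]))
    k=(a>-150)&(a<20)&(abs(l)<15)&((hs[:,0]<8)|(hs[:,0]>172))&(hs[:,1]>150)
    if k.sum(): print(nm,"red axial",a[k].min(),a[k].max(),l[k].mean())
E
```

```text
[ 392.1 -286.1  145.2] [ 0.4 -0.6 -0.6]
1123
cover angle 90.77710686782474 x [676.31117555 682.05917463] z [ 85.21040525 208.20525606] thick 1.6745789157417905
wrist handle axial [-102.74599649   -3.10692406] lat -10.32280638283161 10.31360462294878 z 25.62359353784367
wrist red axial -94.71316561733872 -81.66420796324657 0.13346536928432506
top handle axial [-100.11398732   -1.49096584] lat -13.672722405569582 10.814298962890051 z 26.122331988036137
top red axial -95.61162651687819 -7.045604863923369 1.7703227992237982
scene handle axial [-80.57142981  -0.56816339] lat -12.777048958397375 5.2170434352544754 z 25.590887702940325
scene red axial -95.17403242123488 -79.88808291737263 -2.346943927614906
```

```bash
python3 -c "
from workcell import workorder
print(workorder.hand_in())"
```

```text
the job is handed in; nothing more can be done
None
```

The job is handed in (no verdict came back): the cover stands upright at about 90.7° by camera, and the spatula, pushed in until it met the holder's mouth, has been let go. The robot's clock read about 20.6 s of the 58 s allowed.

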